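# Chuck a rim bowl on the lining wheel and backstamp its foot

### The arm

A 6-joint arm with a two-finger parallel gripper is mounted at the origin on the work surface. World frame = base frame: x ahead of the robot, y to its left, z up, the work surface at z = 0. Lengths are in m, angles in rad, forces in N, time in s.
With the tool pointing down it reaches from about 0.3 to 0.875 m from the base axis. Payload 6.4 kg.
Tool frame: the origin (TCP) lies at the very end of the fingers, on their centre line; the grasp point (between the pads) lies 19 mm behind it; z points along the fingers, y is the line along which they close (so a half turn about z gives the same grasp; the last joint's range is limited). The gripper opens to 85 mm and grips with 20 to 120 N. Pads are 22 mm wide; open, the fingers measure 114 mm over their backs; the gripper's body (76 mm by 85 mm) begins 54 mm behind the grasp point. The pads swing forward as they close: fully open they stand 13 mm farther back than shut.
Start: joints at [-1.386, 0.181, 1.607, -0, 1.354, -0.206], TCP at [0.219, -0.532, 0.231] pointing down, gripper open.
Joint ranges: [-2.99, 2.99], [-0.89, 2.07], [0.3, 2.58], [-1.14, 4.28], [0, 2.63], [-3.12, 3.12]. Speed limits (rad/s): [2.57, 2.57, 3.01, 3.14, 3.14, 3.14].

### API

Orientations are given as a unit quaternion [w, x, y, z].
In Python, from bench import ctrl, imaging, ticket, get_obs gives the robot as it stands (ctrl), with the cameras (imaging), the readings as plain functions and the job (ticket).
- The arm moves only by the shell command python3 jog.py 'ROWS'. ROWS is a JSON list of rows, 1 to 10 of them, each of 7 numbers: dx, dy, dz in m, then a rotation vector rx, ry, rz in rad, then the opening from 0.0 (shut) to 1.0 (fully open); each row is the pose to reach, as a shift and turn from the pose commanded when the command began, along the tool's axes at that moment; what a row does not reach only later rows make up. A row lasts 1/8 s, in which the tool goes at most 0.0625 m and 0.188 rad, less where a joint would pass 70% of its speed; a pose out of reach is approached as far as the arm can. The fingers move at their own pace and stop on an object; the grip force is fixed at half the most. Time passes only in rows, so rows that do not move let the fingers close. It prints the time, the measured TCP pose, the force, the opening and the grip force at its end.
- get_obs(): the state, without advancing time (a new reading comes with each control period).
- imaging.camera(name): name is "side" or "top" or "wrist"; returns the picture (480x640x3 uint8, blue, green, red); there is no depth.
- imaging.camera_params(name): a dict with "fovy" (degrees; the focal length in pixels is half the picture's height over the tangent of half this angle, whatever the lens; pixels are square), "cx", "cy" (the principal point, pixels), "dist" ([k1, k2, p1, p2, k3] as OpenCV has them; the pictures are not rectified), "view" (4x4, takes a point from world to camera coordinates). Camera axes: x right, y up, looking along -z (the intrinsics and any distortion apply to the point x, -y, -z); pixel columns grow to the right and rows downward; lengths in m; the calibration is good to about 2 mm. A picture is of the moment at which its call begins: read the wrist's pose just before it. camera_params takes no time and is no camera call; for the wrist camera it gives the pose at the moment of the call.
- ticket.hand_in(): hands the job in; it is judged then, once.
The state is a dict: "time_s": time; "q": joint angles; "dq": joint speeds; "joint_efforts": joint torques, N m; "eef_pos": TCP position; "eef_rot": TCP orientation; "wrist_force": force on the tool from outside, world axes, zero at the start; "torque": the same for the moment, N m; "opening": opening from 0.0 (shut) to 1.0 (fully open); "grasp_force": force on a finger pad.
Only numpy, scipy, OpenCV 4.12 (cv2) and the standard library are available. Lean on these libraries where they do the work, as an engineer would, in place of code of your own. Each camera call takes 0.05 s, during which the arm holds its last target. There are 200 camera calls.

### The job

Mount the narrow-hubbed wooden chum on the lining wheel's centre spigot, then set the little rim bowl upside down over it, each put down gently and fully home, so the chum sits flush on the wheel head and the bowl's rim flat on the chum's flange. Then print the mark in the middle of the bowl's foot: bring the backstamp down slowly, press it squarely, firmly and steadily for at least half a second without sliding, lift it straight off and stand it face down on its ink pad again. Leave the bowl on the wheel and the other things on the bench where they are.

Things in the scene. Friction and masses are not known exactly. Their poses are not given: they have to be found in the camera images.
- wheel: Grey cast base of the lining (banding) wheel, fixed to the bench. Origin on its axis at bench level, z up. It carries a flat steel head 180 mm in diameter, top face 62 mm above the bench, that turns freely about the vertical axis with light friction.
- wheel_face (a point): Centre of the wheel head's top face, at the root of the centring spigot, on the wheel's axis. The spigot is a solid tapered steel boss 10 mm high, 41 mm in diameter at its root and 34 mm at its top, which stands on the head around this point.
- chum: The chum to use: turned wooden former, about 200 g, right way up. Origin at the centre of its underside, z up. Flange 100 mm in diameter, 14 mm thick; above it a solid hub 45 mm in diameter from z = 14 to 36 mm, coned to 36 mm diameter at its top, z = 44 mm. Blind round socket underneath, 44 mm in diameter, 11 mm deep. Grip it by the hub, fingertips above the flange.
- chum_face (a point): Centre of the top face of that chum's flange (14 mm above its underside), on its axis; the bowl's rim rests on this face.
- bowl: White biscuit porcelain rim bowl, about 140 g, upside down. Origin at the centre of its rim face, now its underside; z up. Rim flange 104 mm in diameter, 6 mm thick; wall 57 to 55 mm in diameter up to z = 38; foot ring on top, 53 mm outside, 43 inside, to z = 41. Well inside 49 mm wide, 33 deep: fits over the narrow chum's hub only. Grip it by the wall, fingertips above the rim.
- bowl_foot (a point): Centre of the flat base inside the foot ring, 38 mm above the rim face: where the mark goes.
- pad: Square steel ink tin, 92 mm a side and 10 mm high, fixed to the bench, with a dark ink pad in it, 86 mm square, its top 8 mm above the bench. Origin at the centre of its underside, z up.
- stamp: Backstamp standing face down on the ink pad, 72 g. Origin at the centre of its printing face, cushion uncompressed, z up along the handle. Rubber die 26 mm in diameter, wooden mount 30 mm (z = 12 to 24), round handle 22 mm (z = 28 to 70), knob 25 mm (z = 74 to 86). Grip it by the handle. A good print needs 5 to 15 N.
- stamp_die: The stamp's rubber die. Origin at the centre of its printing face. It sits on a springy cushion and gives 0.4 mm per newton, straight into the mount, up to 4 mm (10 N), then it is solid.
- wide_chum: Bystander: a second wooden chum, flange 100 mm in diameter and 44 mm high overall, with a wide hub 64 mm in diameter, too big for the bowl. Origin at the centre of its underside.
- vase: Bystander: white vase with blue painting, 100 mm in diameter, 126 mm high. Origin under its centre.
- glaze_jar: Bystander: small lidded jar, 48 mm in diameter, 55 mm high. Origin under its centre.
- water_cup: Bystander: white cup, 72 mm in diameter, 85 mm high. Origin under its centre.
- rub_brick: Bystander: grey rubbing brick, 75 x 32 x 26 mm. Origin under its centre.
- brush: Bystander: thin red-handled brush, 185 mm long, lying down. Origin under its middle.
- loop_tool: Bystander: wire loop turning tool, 170 mm long, lying down. Origin under its middle.

How it is judged:
By the outcome, as a careful person would: the job done as asked, in the order asked, and still so for the second after the job is handed in, with the robot touching nothing.
It also fails if it takes over 72 s, if anything falls off the work surface, if the arm or the gripper's body presses on something with over 40 N, if the wrist force passes 120 N, or if a joint passes its speed limit or range.

## Working session

There is one attempt and no reset: what is moved stays moved. The work goes in short steps, Python scripts to look and compute and a shell command to move; the robot and the scene stay as the last step left them, time stands still between calls to the robot, and variables do not carry over. Pictures are saved under pics/ and viewed, at most 13 in all, crops included, and the job is handed in when it is done.

```bash
ls; mkdir -p pics
python3 - <<'E'
from bench import ctrl, imaging, ticket, get_obs
import cv2,numpy as np
o=get_obs()
for k in o: print(k,np.round(o[k],4))
for n in("top","side","wrist"):
    p=imaging.camera_params(n); print(n,p["fovy"],p["cx"],p["cy"],p["dist"],np.round(p["view"],4).tolist())
    cv2.imwrite(f"pics/{n}0.png",imaging.camera(n))
E
```

```text
bench.py
jog.py
pics
time_s 0.0
q [-1.3863  0.1815  1.608  -0.      1.3538 -0.2063]
dq [-0.0018 -0.0007 -0.0002  0.001  -0.0007 -0.0007]
joint_efforts [-7.00000e-04 -4.44874e+01 -3.51337e+01 -4.00000e-04  8.90000e-03
  0.00000e+00]
eef_pos [ 0.219  -0.5311  0.2304]
eef_rot [-9.000e-04  9.810e-01  1.942e-01 -0.000e+00]
wrist_force [-0.1092  0.5045 -0.0536]
torque [-0.0707 -0.0123  0.0098]
grasp_force 0.0
opening 1.0003
top 42.97449871777551 317.93862412056734 236.89520876300844 [-0.01985283  0.          0.          0.          0.        ] [[0.0249, -0.9996, -0.0113, -0.0025], [0.999, 0.0244, 0.038, -0.5698], [-0.0377, -0.0123, 0.9992, -1.494], [0.0, 0.0, 0.0, 1.0]]
side 49.98834606487937 321.0540707158483 229.32198617929959 [-0.10988101  0.          0.          0.          0.        ] [[-0.7648, -0.6443, 0.004, 0.4587], [0.4861, -0.5729, 0.6599, -0.3173], [-0.4229, 0.5066, 0.7514, -1.1445], [0.0, 0.0, 0.0, 1.0]]
wrist 65.5108412702456 317.8442226873883 238.22039095354558 [-0.03953676  0.          0.          0.          0.        ] [[0.3806, -0.9247, -0.0013, -0.5739], [0.8873, 0.3655, -0.2813, 0.0353], [0.2606, 0.1059, 0.9596, -0.3792], [0.0, 0.0, 0.0, 1.0]]
```

View pics/top0.png

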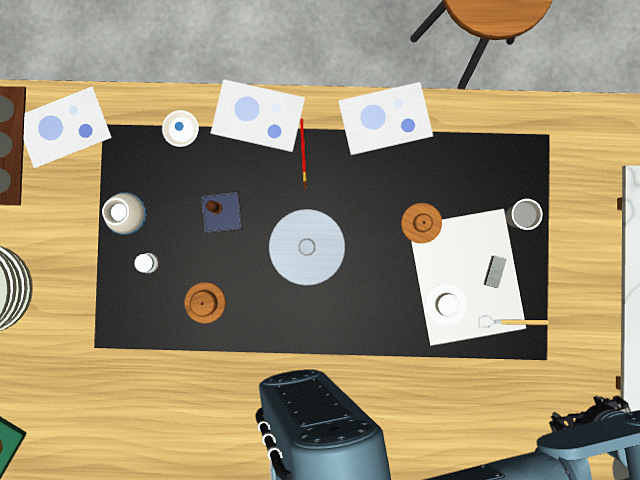

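View pics/side0.png

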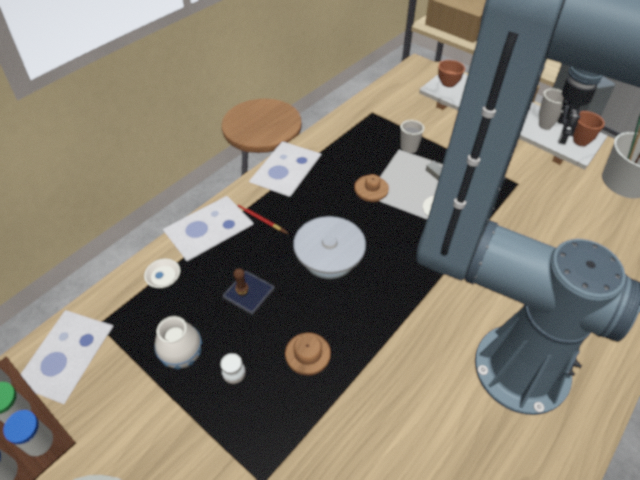

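The top picture shows the wheel at (307,247), chums at (422,223) and (205,303), the bowl at (447,304) and the stamp on its pad at (214,207). The side view agrees. I'll enlarge the two chums and the stamp and bowl, and compute rough positions.

```bash
cat > h.py <<'E'
from bench import ctrl, imaging, ticket, get_obs
import cv2,numpy as np
from scipy.spatial.transform import Rotation as R
def ray(p,uv):
    f=240/np.tan(np.radians(p["fovy"]/2))
    K=np.array([[f,0,p["cx"]],[0,f,p["cy"]],[0,0,1]])
    u=cv2.undistortPoints(np.array(uv,float).reshape(-1,1,2),K,np.array(p["dist"],float)).reshape(-1,2)
    V=np.array(p["view"]); d=np.c_[u[:,0],-u[:,1],-np.ones(len(u))]@V[:3,:3]
    return -V[:3,:3].T@V[:3,3],d
def plane(p,uv,z):
    c,d=ray(p,uv); return c+d*((z-c[2])/d[:,2])[:,None]
def proj(p,P):
    f=240/np.tan(np.radians(p["fovy"]/2))
    K=np.array([[f,0,p["cx"]],[0,f,p["cy"]],[0,0,1]])
    V=np.array(p["view"]); c=np.atleast_2d(P)@V[:3,:3].T+V[:3,3]
    c=c*[1,-1,-1]
    return cv2.projectPoints(c,np.zeros(3),np.zeros(3),K,np.array(p["dist"],float))[0].reshape(-1,2)
def tool(o,target,yaw=None):
    """shift in tool axes from measured TCP to target"""
    w,x,y,z=o["eef_rot"]; Rt=R.from_quat([x,y,z,w]); return Rt.inv().apply(np.array(target)-o["eef_pos"])
def fitcircle(P):
    A=np.c_[2*P,np.ones(len(P))]; s=np.linalg.lstsq(A,(P**2).sum(1),rcond=None)[0]
    return s[:2],np.sqrt(s[2]+s[:2]@s[:2])
E
python3 - <<'E'
from h import *
p=imaging.camera_params("top"); im=cv2.imread("pics/top0.png")
for n,uv,z in[("wheel",(307,247),.062),("chumR",(422,223),.014),("chumL",(205,303),.014),("bowl",(447,304),.006),("pad",(221,212),.01),("knob",(214,206),.094)]:
    print(n,plane(p,[uv],z).round(3))
c=lambda u,v:cv2.resize(im[v-30:v+30,u-40:u+40],None,fx=5,fy=5,interpolation=cv2.INTER_CUBIC)
cv2.imwrite("pics/crop.png",np.vstack([np.hstack([c(422,223),c(205,303)]),np.hstack([c(447,304),c(221,212)])]))
E
```

```text
wheel [[0.543 0.036 0.062]]
chumR [[ 0.61  -0.244  0.014]]
chumL [[0.4   0.285 0.014]]
bowl [[ 0.412 -0.31   0.006]]
pad [[0.626 0.253 0.01 ]]
knob [[0.633 0.256 0.094]]
```

View pics/crop.png

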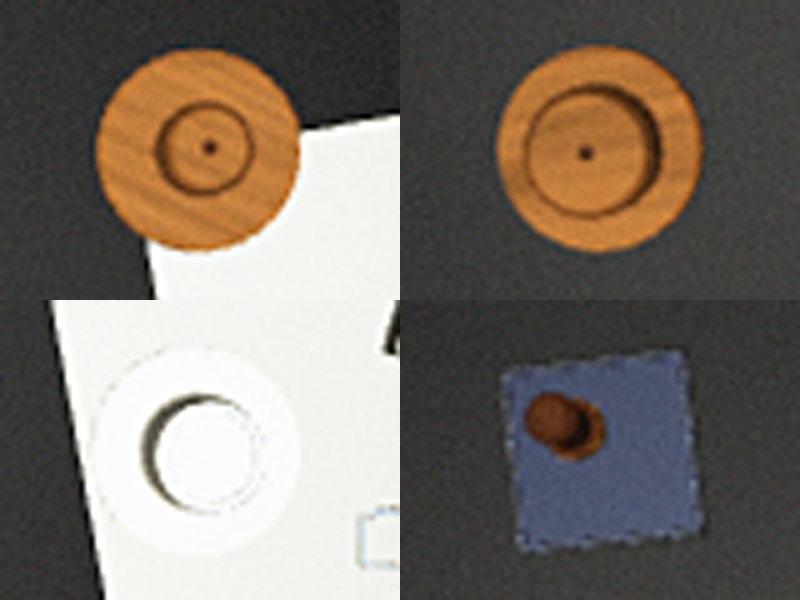

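The upper-left crop is the narrow-hubbed chum, whose hub is about 97/5 px, or 47 mm, across. The left chum is the wide one. The stamp stands near the pad's corner. Next I move over the narrow chum for a wrist look.

Run:
```python
from h import *
o=get_obs();p=imaging.camera_params("wrist")
c,d=ray(p,[(p["cx"],p["cy"])])
w,x,y,z=o["eef_rot"];Rt=R.from_quat([x,y,z,w])
print("cam in tool",Rt.inv().apply(c-o["eef_pos"]),"axis",Rt.inv().apply(d[0]))
g=c+d[0]*((.03-c[2]-0)/d[0,2]); off=g-o["eef_pos"]
print("boresight ground offset world",off)
print(tool(o,np.array([.61,-.244,.25])-[off[0],off[1],0]), tool(o,[.61,-.244,.25]))
```

```text
cam in tool [ 0.07247568 -0.00030786 -0.14257514] axis [-2.81661817e-01  1.45750045e-04  9.59513731e-01]
boresight ground offset world [-0.02627659 -0.01026365 -0.20061163]
[ 0.4991616  -0.11614864 -0.01909141] [ 0.47095642 -0.11666747 -0.0190989 ]
```

```bash
M='[0.471,-0.117,-0.02,0,0,0,1]'; python3 jog.py '[[0.471,-0.117,-0.02,0,0,0,1],[0.471,-0.117,-0.02,0,0,0,1],[0.471,-0.117,-0.02,0,0,0,1],[0.471,-0.117,-0.02,0,0,0,1],[0.471,-0.117,-0.02,0,0,0,1],[0.471,-0.117,-0.02,0,0,0,1],[0.471,-0.117,-0.02,0,0,0,1],[0.471,-0.117,-0.02,0,0,0,1],[0.471,-0.117,-0.02,0,0,0,1],[0.471,-0.117,-0.02,0,0,0,1]]'
python3 jog.py '[[0,0,0,0,0,0,1],[0,0,0,0,0,0,1]]'
python3 - <<'E'
from h import *
cv2.imwrite("pics/w1.png",imaging.camera("wrist"))
o=get_obs();p=imaging.camera_params("wrist")
import pickle;pickle.dump((o,p),open("w1.pkl","wb"));print(o["eef_pos"],o["dq"].round(4) if hasattr(o["dq"],"round") else o["dq"])
E
```

```text
time_s: 1.4
eef_pos: [0.6095, -0.244, 0.2506]
eef_rot: [-0.0, 0.981, 0.194, -0.001]
wrist_force: [-0.1, 1.0, 0.5]
opening: 0.998
grasp_force: 0.0
time_s: 1.65
eef_pos: [0.6092, -0.2451, 0.2514]
eef_rot: [0.0, 0.981, 0.193, -0.0]
wrist_force: [0.7, -0.8, 0.2]
opening: 1.0
grasp_force: 0.0
[ 0.60934594 -0.24499935  0.25146604] [ 0.0051  0.0013 -0.0024  0.0019 -0.0008 -0.0005]
```

View pics/w1.png

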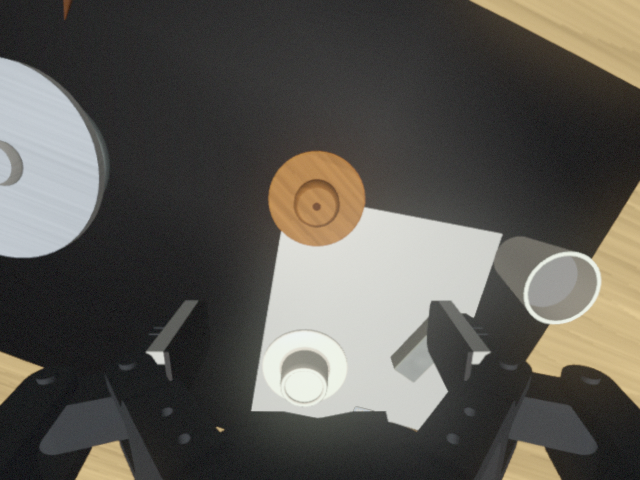

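The wrist picture shows the chum at (317,198), the bowl's rim around (304,365) and part of the wheel at the left. I'll measure them with circle fits.

```bash
cat >> h.py <<'E'
def big(mask,near):
    cs=cv2.findContours(mask.astype(np.uint8),cv2.RETR_EXTERNAL,cv2.CHAIN_APPROX_NONE)[0]
    cs=[c for c in cs if len(c)>15 and cv2.pointPolygonTest(cv2.convexHull(c),tuple(map(float,near)),False)>=0]
    return max(cs,key=cv2.contourArea)[:,0,:].astype(float)
def circ(p,mask,near,z):
    P=plane(p,big(mask,near),z)[:,:2]
    for _ in range(4):
        c,r=fitcircle(P); e=abs(np.hypot(*(P-c).T)-r); k=e<=max(.0015,2*np.median(e)); P=P[k]
    return c.round(4),round(r,4),len(P)
E
python3 - <<'E'
from h import *
import pickle
o,p=pickle.load(open("w1.pkl","rb")); im=cv2.imread("pics/w1.png")
t=cv2.imread("pics/top0.png");pt=imaging.camera_params("top")
sat=lambda i:(cv2.cvtColor(i,cv2.COLOR_BGR2HSV)[...,1]>110)&(i[...,2]>80)
print("wrist chum",circ(p,sat(im),(317,198),.014))
print("top chum",circ(pt,sat(t),(422,223),.014))
print("top wide",circ(pt,sat(t),(205,303),.014))
print("top wheel",circ(pt,(t.min(2)>130),(307,247),.062))
# bowl: brightness samples
print("paper",im[280,330],"rim",im[345,275],t[280,430],"rim",t[304,432])
for th in(225,232,238,244,250):
    for n,i,q,uv in(("w",im,p,(304,365)),("t",t,pt,(447,304))):
        try: print(th,n,circ(q,i.min(2)>th,uv,.006))
        except Exception as e: print(th,n,e)
E
```

```text
wrist chum (array([ 0.6114, -0.2419]), np.float64(0.0491), 268)
top chum (array([0.5376, 0.0565]), np.float64(0.69), 2803)
top wide (array([0.5376, 0.0565]), np.float64(0.69), 2803)
top wheel (array([0.5437, 0.0378]), np.float64(0.0895), 213)
paper [214 219 218] rim [234 242 236] [243 247 246] rim [253 252 250]
225 w (array([ 0.4131, -0.3073]), np.float64(0.0497), 164)
225 t (array([ 0.4817, -0.3733]), np.float64(0.1477), 284)
232 w max() iterable argument is empty
232 t (array([ 0.4826, -0.371 ]), np.float64(0.1466), 333)
238 w max() iterable argument is empty
238 t (array([ 0.4846, -0.3749]), np.float64(0.1462), 311)
244 w max() iterable argument is empty
244 t (array([ 0.473, -0.377]), np.float64(0.1436), 319)
250 w max() iterable argument is empty
250 t (array([ 0.4123, -0.3084]), np.float64(0.0327), 77)
```

```bash
python3 - <<'E'
from h import *
import pickle
o,p=pickle.load(open("w1.pkl","rb")); im=cv2.imread("pics/w1.png")
g=im[195:218,305:330].sum(2).astype(float); w=np.clip(150-g,0,None) if g.min()<150 else np.clip(g.min()+40-g,0,None)
v,u=np.mgrid[195:218,305:330]; uv=(float((u*w).sum()/w.sum()),float((v*w).sum()/w.sum()))
print(g.min(),uv,plane(p,[uv],.044))
pt=imaging.camera_params("top");print(plane(pt,[(421.6,223)],.014))
print(tool(o,[.6114,-.2419,.016]))
E
python3 jog.py '[[0.002,-0.002,0.06,0,0,0,1],[0.002,-0.002,0.12,0,0,0,1],[0.002,-0.002,0.15,0,0,0,1],[0.002,-0.002,0.15,0,0,0,1]]'
```

```text
261.0 (316.30961538461537, 206.24134615384617) [[ 0.61011797 -0.24286555  0.044     ]]
[[ 0.60998659 -0.24279506  0.014     ]]
[ 0.00306757 -0.00212501  0.23546583]
time_s: 2.2
eef_pos: [0.6087, -0.2407, 0.0982]
eef_rot: [-0.002, 0.981, 0.194, -0.002]
wrist_force: [-0.7, 0.3, 0.1]
opening: 0.997
grasp_force: 0.0
```

```bash
python3 jog.py '[[0,0,0.04,0,0,0,1],[0,0,0.07,0,0,0,1],[0,0,0.085,0,0,0,1],[0,0,0.085,0,0,0,1],[0,0,0.085,0,0,0,0],[0,0,0.085,0,0,0,0],[0,0,0.085,0,0,0,0],[0,0,0.085,0,0,0,0],[0,0,0.085,0,0,0,0],[0,0,0.085,0,0,0,0]]'; python3 jog.py '[[0,0,0,0,0,0,0],[0,0,0,0,0,0,0],[0,0,0,0,0,0,0],[0,0,0,0,0,0,0]]'
```

```text
time_s: 3.45
eef_pos: [0.6122, -0.2422, 0.0183]
eef_rot: [0.001, 0.981, 0.194, 0.001]
wrist_force: [-0.4, 0.5, 5.6]
opening: 0.5
grasp_force: 61.1
time_s: 3.95
eef_pos: [0.6123, -0.2422, 0.0183]
eef_rot: [0.001, 0.981, 0.194, 0.001]
wrist_force: [-1.1, -0.2, 5.4]
opening: 0.502
grasp_force: 61.1
```

```bash
python3 jog.py '[[0,0,-0.03,0,0,0,0],[0,0,-0.09,0,0,0,0],[0.01,-0.06,-0.15,0,0,0,0],[0.02,-0.11,-0.19,0,0,0,0],[0.03,-0.16,-0.22,0,0,0,0],[0.04,-0.22,-0.22,0,0,0,0],[0.045,-0.284,-0.22,0,0,0,0],[0.045,-0.284,-0.22,0,0,0,0],[0.045,-0.284,-0.22,0,0,0,0],[0.045,-0.284,-0.22,0,0,0,0]]'; python3 jog.py '[[0,0,0,0,0,0,0],[0,0,0,0,0,0,0]]'
python3 - <<'E'
from h import *
import pickle
p=imaging.camera_params("wrist");cv2.imwrite("pics/w2.png",imaging.camera("wrist"))
o=get_obs()
pickle.dump((o,p),open("w2.pkl","wb"));print(o["eef_pos"],o["dq"],proj(p,[[.5437,.0378,.062],[.5437,.0378,.072],[.5437,.1278,.062]]))
E
```

```text
time_s: 5.2
eef_pos: [0.5449, 0.0372, 0.2363]
eef_rot: [0.0, 0.981, 0.194, 0.0]
wrist_force: [0.4, -0.1, -2.2]
opening: 0.5
grasp_force: 61.8
time_s: 5.45
eef_pos: [0.5447, 0.0372, 0.236]
eef_rot: [-0.0, 0.981, 0.193, -0.0]
wrist_force: [0.0, 0.2, -1.9]
opening: 0.502
grasp_force: 61.8
[0.54466187 0.03741053 0.23605973] [ 5.25542606e-03 -3.17010755e-03  1.97036587e-03  2.25269925e-05
  4.06422076e-04  9.60134380e-04] [[317.09087635 216.34288441]
 [317.06958166 219.01722391]
 [218.7530262  177.12214719]]
```

View pics/w2.png

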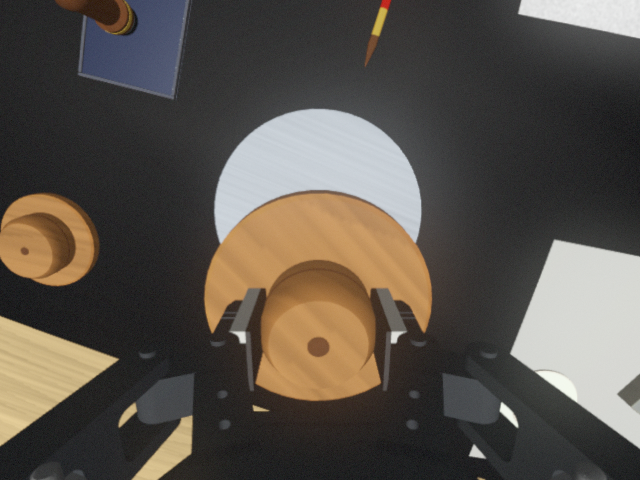

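The held chum's flange (hub dot at (318,347)) and the wheel's upper arc (215–421 wide, top at row 109) are both visible. I'll fit circles to both in this one picture.

Run:
```python
from h import *
import pickle
o,p=pickle.load(open("w2.pkl","rb")); im=cv2.imread("pics/w2.png")
h=cv2.cvtColor(im,cv2.COLOR_BGR2HSV)
wh=(im.min(2)>120)&(h[...,1]<60)
c=big(wh,(318,150))
P=plane(p,c,.062)[:,:2]
k=np.hypot(*(P-[.5437,.0378]).T)>.08; c=c[k];P=P[k]
print("wheel",fitcircle(P),len(P), "rows",c[:,1].min(),c[:,1].max())
# fixed-radius fit
from scipy.optimize import least_squares as ls
fr=lambda P,r,x0:ls(lambda x:np.hypot(*(P-x).T)-r,x0,loss="soft_l1",f_scale=.001)
s=fr(P,.09,[.54,.04]);print("wheel r=90",s.x,abs(s.fun).max())
fl=((h[...,1]>110)&(im[...,2]>80)&(h[...,0]<25))
c=big(fl,(318,230)); 
k=(c[:,1]<295)&(c[:,1]>185)&(c[:,0]>195)&(c[:,0]<440); c=c[k]
z=o["eef_pos"][2]-.0043
P=plane(p,c,z)[:,:2];s=fr(P,.05,o["eef_pos"][:2]);print("flange",fitcircle(P),s.x,abs(s.fun).max(),len(P),"tcp",o["eef_pos"])
print("dot",plane(p,[(318,347)],z+.030))
```

```text
wheel (array([0.54399134, 0.03762105]), np.float64(0.08907530405103782)) 376 rows 109.0 243.0
wheel r=90 [0.54289164 0.03717011] 0.009808687993126536
flange (array([0.55406462, 0.0414603 ]), np.float64(0.04000429140502913)) [0.54236315 0.03670137] 0.02683371052437098 362 tcp [0.54466187 0.03741053 0.23605973]
dot [[0.54234363 0.03650674 0.26175973]]
```

Run:
```python
from h import *
import pickle
from scipy.optimize import least_squares as ls
o,p=pickle.load(open("w2.pkl","rb")); im=cv2.imread("pics/w2.png")
h=cv2.cvtColor(im,cv2.COLOR_BGR2HSV)
fl=((h[...,1]>90)&(im[...,2]>60)&(h[...,0]<25))
# outer extent per column (top) and per row (left/right)
pts=[]
for u in range(225,415):
    v=np.where(fl[170:300,u])[0]
    if len(v): pts.append((u,170+v[0]))
for v in range(270,300):
    u=np.where(fl[v,190:450])[0]; pts+=[(190+u[0],v),(190+u[-1],v)]
w=o["eef_rot"];Rt=R.from_quat([w[1],w[2],w[3],w[0]])
for dz in(-.0063,-.0043,-.0023):
    P=plane(p,pts,o["eef_pos"][2]+dz)[:,:2]
    s=ls(lambda x:np.hypot(*(P-x).T)-.05,o["eef_pos"][:2],loss="soft_l1",f_scale=.0005)
    s2=ls(lambda x:np.hypot(*(P-x[:2]).T)-x[2],[*o["eef_pos"][:2],.05],loss="soft_l1",f_scale=.0005)
    d=np.r_[s.x-o["eef_pos"][:2],0];print(dz,s.x,s2.x,np.median(abs(s.fun)),"tool off",Rt.inv().apply(d))
```

```text
-0.0063 [0.54267773 0.03685353] [0.54274292 0.03687963 0.04993947] 0.0001748599758643575 tool off [-2.04703936e-03 -2.38026432e-04  7.25889873e-07]
-0.0043 [0.54288383 0.0369511 ] [0.54366974 0.03725732 0.04926813] 0.00030485171888052984 tool off [-1.81932860e-03 -2.50038764e-04  6.49506872e-07]
-0.0023 [0.54310868 0.03707512] [0.54459656 0.03763502 0.0485968 ] 0.00042287287611998334 tool off [-1.56423206e-03 -2.79402776e-04  5.65741277e-07]
```

```bash
python3 jog.py '[[0.001,0,0.05,0,0,0,0],[0.001,0,0.1,0,0,0,0],[0.001,0,0.13,0,0,0,0],[0.001,0,0.136,0,0,0,0],[0.001,0,0.139,0,0,0,0],[0.001,0,0.142,0,0,0,0],[0.001,0,0.144,0,0,0,0],[0.001,0,0.146,0,0,0,0],[0.001,0,0.148,0,0,0,0],[0.001,0,0.15,0,0,0,0]]'; python3 jog.py '[[0,0,0.0015,0,0,0,0],[0,0,0.003,0,0,0,0],[0,0,0.004,0,0,0,0],[0,0,0.004,0,0,0,0]]'
```

```text
time_s: 6.75
eef_pos: [0.5454, 0.0387, 0.0862]
eef_rot: [0.0, 0.981, 0.194, 0.0]
wrist_force: [-0.2, 0.3, -1.6]
opening: 0.497
grasp_force: 61.9
time_s: 7.25
eef_pos: [0.5454, 0.0387, 0.0822]
eef_rot: [-0.0, 0.981, 0.194, -0.0]
wrist_force: [0.5, 0.1, -1.5]
opening: 0.496
grasp_force: 61.9
```

```bash
python3 jog.py '[[0,0,0.001,0,0,0,0],[0,0,0.0015,0,0,0,0],[0,0,0.0015,0,0,0,0]]';python3 jog.py '[[0,0,0.0005,0,0,0,0],[0,0,0.001,0,0,0,0],[0,0,0.001,0,0,0,0]]'
```

```text
time_s: 7.62
eef_pos: [0.5454, 0.0387, 0.0808]
eef_rot: [-0.0, 0.981, 0.194, -0.0]
wrist_force: [-0.7, 0.3, -1.9]
opening: 0.498
grasp_force: 61.9
time_s: 8.0
eef_pos: [0.5455, 0.0387, 0.0803]
eef_rot: [0.0, 0.981, 0.194, 0.0]
wrist_force: [-2.9, 0.3, 4.9]
opening: 0.5
grasp_force: 62.5
```

```bash
python3 jog.py '[[0,0,0.0005,0,0,0,0],[0,0,0.001,0,0,0,0],[0,0,0.001,0,0,0,0]]';python3 jog.py '[[0,0,-0.001,0,0,0,0.55],[0,0,-0.001,0,0,0,0.6],[0,0,-0.001,0,0,0,0.7],[0,0,-0.002,0,0,0,0.9],[0,0,-0.004,0,0,0,1],[0,0,-0.03,0,0,0,1],[0,0,-0.09,0,0,0,1],[0,0,-0.15,0,0,0,1],[0,0,-0.17,0,0,0,1],[0,0,-0.17,0,0,0,1]]'
python3 - <<'E'
from h import *
import pickle
p=imaging.camera_params("wrist");cv2.imwrite("pics/w3.png",imaging.camera("wrist"))
o=get_obs()
pickle.dump((o,p),open("w3.pkl","wb"))
im=cv2.imread("pics/w3.png");h=cv2.cvtColor(im,cv2.COLOR_BGR2HSV)
fl=((h[...,1]>90)&(im[...,2]>60)&(h[...,0]<25)); uv=proj(p,[[.5437,.0378,.076]])[0]
print("flange",circ(p,fl,uv,.076)); wh=(im.min(2)>120)&(h[...,1]<60)
print("wheel",circ(p,wh|fl,uv,.062),o["eef_pos"],uv)
print("to above bowl",tool(o,[.4125,-.308,.25]))
E
```

```text
time_s: 8.38
eef_pos: [0.5455, 0.0387, 0.0802]
eef_rot: [0.0, 0.981, 0.194, -0.0]
wrist_force: [-6.8, 0.3, 13.3]
opening: 0.501
grasp_force: 63.4
time_s: 9.62
eef_pos: [0.5466, 0.0385, 0.251]
eef_rot: [0.001, 0.981, 0.194, 0.002]
wrist_force: [-0.5, -1.3, -1.5]
opening: 1.002
grasp_force: 0.0
flange (array([0.5442, 0.0384]), np.float64(0.0487), 311)
wheel (array([0.543 , 0.0372]), np.float64(0.0898), 554) [0.54550918 0.03864191 0.24893054] [317.14848181 219.46073705]
to above bowl [-0.25502182  0.26984395 -0.00114515]
```

View pics/w3.png

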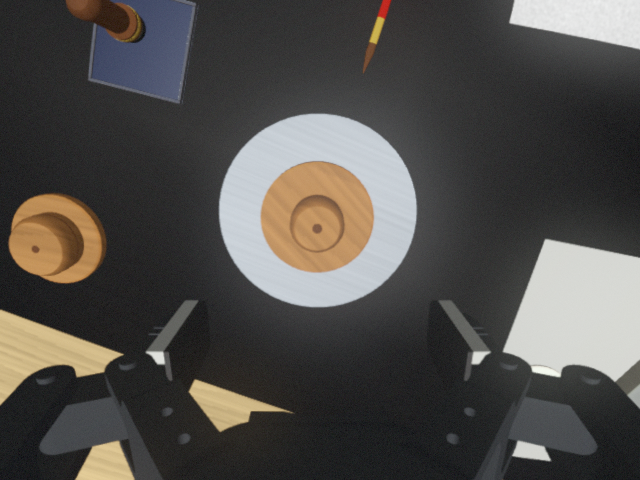

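The chum sits centred on the wheel, dot at (317,229), with its flange fit concentric to about 1 mm. Now the bowl.

```bash
python3 jog.py '[[-0.255,0.27,0,0,0,0,1],[-0.255,0.27,0,0,0,0,1],[-0.255,0.27,0,0,0,0,1],[-0.255,0.27,0,0,0,0,1],[-0.255,0.27,0,0,0,0,1],[-0.255,0.27,0,0,0,0,1],[-0.255,0.27,0,0,0,0,1],[-0.255,0.27,0,0,0,0,1],[-0.255,0.27,0,0,0,0,1],[-0.255,0.27,0,0,0,0,1]]'
python3 - <<'E'
from h import *
import pickle
imaging.camera("side")
p=imaging.camera_params("wrist");cv2.imwrite("pics/w4.png",imaging.camera("wrist"))
o=get_obs()
pickle.dump((o,p),open("w4.pkl","wb"))
im=cv2.imread("pics/w4.png");print(o["eef_pos"],np.abs(o["dq"]).max(),proj(p,[[.4125,-.308,.006],[.4125,-.308,.041]]))
cv2.imwrite("pics/w4c.png",cv2.resize(im[100:330,190:450],None,fx=2.5,fy=2.5,interpolation=cv2.INTER_CUBIC))
for th in(218,222,226,230,234,238): 
    try: print(th,circ(p,im.min(2)>th,(317,195),.006))
    except Exception as e: print(th,e)
E
```

```text
time_s: 10.92
eef_pos: [0.4131, -0.3068, 0.2486]
eef_rot: [-0.0, 0.981, 0.195, -0.0]
wrist_force: [0.6, 0.1, 1.2]
opening: 0.998
grasp_force: 0.0
[ 0.41299794 -0.3072355   0.24884665] 0.006505352519017002 [[318.72245337 201.78756702]
 [318.81256293 208.65509205]]
218 max() iterable argument is empty
222 max() iterable argument is empty
226 max() iterable argument is empty
230 max() iterable argument is empty
234 max() iterable argument is empty
238 max() iterable argument is empty
```

View pics/w4c.png

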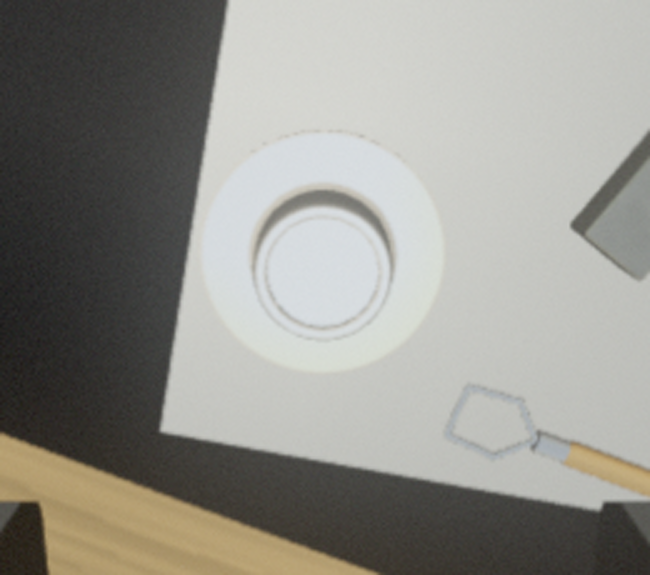

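The bowl's rim circle is centred at crop (323,251), picture (319.2,200.4). The foot is at crop (322.5,272.5), picture (319,209). The loop tool and brick are clear of the fingers.

Run:
```python
from h import *
import pickle
o,p=pickle.load(open("w4.pkl","rb"));im=cv2.imread("pics/w4.png")
d=cv2.GaussianBlur(im,(3,3),0).astype(int)
bl=cv2.GaussianBlur(im,(5,5),0).astype(int)
def edge(c,lo,hi,uv0):  # strongest gradient along rays
    out=[]
    for a in np.linspace(0,2*np.pi,120,endpoint=False):
        r=np.arange(lo,hi,.5);u=uv0[0]+r*np.cos(a);v=uv0[1]+r*np.sin(a)
        s=cv2.remap(bl[...,0].astype(np.float32)+bl.sum(2).astype(np.float32)/3,u[None].astype(np.float32),v[None].astype(np.float32),cv2.INTER_LINEAR)[0]
        g=np.convolve(s,[1,1,0,-1,-1],"valid");i=np.argmax(abs(g))+2;out.append((u[i],v[i]))
    return out
from scipy.optimize import least_squares as ls
for n,lo,hi,z,r0,uv in(("rim",42,54,.006,.052,(319.2,200.4)),):
    P=plane(p,edge(0,lo,hi,uv),z)[:,:2]
    s=ls(lambda x:np.hypot(*(P-x[:2]).T)-x[2],[*P.mean(0),r0],loss="soft_l1",f_scale=.0004);print(n,s.x,np.median(abs(s.fun)))
print("rim click",plane(p,[(319.2,200.4)],.006),"foot click",plane(p,[(319,209)],.041))
pt=imaging.camera_params("top");print("top rim",plane(pt,[(446,304)],.006))
w,p3=pickle.load(open("w3.pkl","rb"));print("chum dot on wheel",plane(p3,[(317,229)],.106))
for t in([.413,-.308,.1],[.413,-.308,.009]):print(tool(o,t))
```

```text
rim [ 0.41200852 -0.30794197  0.05059003] 0.00011240842743183085
rim click [[ 0.41405016 -0.30789792  0.006     ]] foot click [[ 0.41225791 -0.30829459  0.041     ]]
top rim [[ 0.41221148 -0.30783022  0.006     ]]
chum dot on wheel [[0.54295727 0.03764979 0.106     ]]
[-0.00030264  0.00068712  0.14884672]
[-0.00031003  0.00067488  0.23984672]
```

```bash
python3 jog.py '[[-0.001,0.0005,0.06,0,0,0,1],[-0.001,0.0005,0.12,0,0,0,1],[-0.001,0.0005,0.17,0,0,0,1],[-0.001,0.0005,0.21,0,0,0,1],[-0.001,0.0005,0.235,0,0,0,1],[-0.001,0.0005,0.235,0,0,0,1]]'; python3 jog.py '[[0,0,0,0,0,0,0.7],[0,0,0,0,0,0,0.6],[0,0,0,0,0,0,0.5],[0,0,0,0,0,0,0.3],[0,0,0,0,0,0,0],[0,0,0,0,0,0,0],[0,0,0,0,0,0,0],[0,0,0,0,0,0,0]]'
```

```text
time_s: 11.78
eef_pos: [0.4108, -0.3072, 0.012]
eef_rot: [-0.002, 0.981, 0.194, -0.001]
wrist_force: [0.0, 0.5, 0.5]
opening: 0.998
grasp_force: 0.0
time_s: 12.78
eef_pos: [0.4129, -0.31, 0.0161]
eef_rot: [0.001, 0.981, 0.194, 0.001]
wrist_force: [-0.7, 1.7, 7.1]
opening: 0.64
grasp_force: 62.8
```

```bash
python3 jog.py '[[0,0,-0.02,0,0,0,0],[0,0,-0.08,0,0,0,0],[0,0,-0.14,0,0,0,0],[0.03,-0.03,-0.19,0,0,0,0],[0.07,-0.07,-0.22,0,0,0,0],[0.11,-0.11,-0.22,0,0,0,0],[0.15,-0.16,-0.22,0,0,0,0],[0.19,-0.2,-0.22,0,0,0,0],[0.23,-0.24,-0.22,0,0,0,0],[0.2535,-0.272,-0.22,0,0,0,0]]'; python3 jog.py '[[0,0,0,0,0,0,0],[0,0,0,0,0,0,0],[0,0,0,0,0,0,0]]'
python3 - <<'E'
from h import *
import pickle
p=imaging.camera_params("wrist");cv2.imwrite("pics/w5.png",imaging.camera("wrist"))
o=get_obs()
pickle.dump((o,p),open("w5.pkl","wb"));print(o["eef_pos"],np.abs(o["dq"]).max())
E
```

```text
time_s: 14.02
eef_pos: [0.5433, 0.0415, 0.2352]
eef_rot: [0.0, 0.981, 0.195, 0.001]
wrist_force: [0.6, -0.4, -1.8]
opening: 0.637
grasp_force: 64.2
time_s: 14.4
eef_pos: [0.5424, 0.038, 0.2342]
eef_rot: [0.0, 0.981, 0.193, 0.0]
wrist_force: [0.4, -0.6, -1.0]
opening: 0.638
grasp_force: 64.2
[0.54241322 0.03793725 0.23407218] 0.003934852775775991
```

View pics/w5.png

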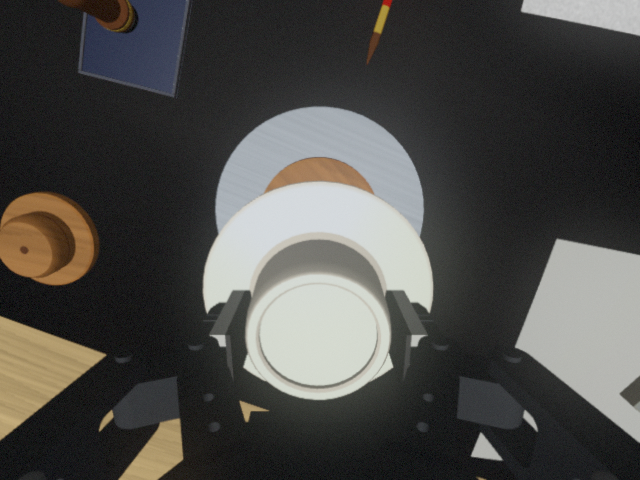

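The bowl is held level; its rim spans columns 203–433 with its top at row 181, over the chum and wheel. I'll fit the rim arc.

Run:
```python
from h import *
import pickle
from scipy.optimize import least_squares as ls
o,p=pickle.load(open("w5.pkl","rb")); im=cv2.imread("pics/w5.png")
g=cv2.GaussianBlur(im[...,2],(3,3),0).astype(float)
c0=np.array((318,293.));pts=[]
for a in np.radians(np.arange(-178,-2,2)):
    r=np.arange(95,128,.5);u=c0[0]+r*np.cos(a);v=c0[1]+r*np.sin(a)
    s=cv2.remap(g.astype(np.float32),u[None].astype(np.float32),v[None].astype(np.float32),cv2.INTER_LINEAR)[0]
    d=s[4:]-s[:-4];i=np.argmin(d)+2
    if d.min()<-15: pts.append((u[i],v[i]))
w=o["eef_rot"];Rt=R.from_quat([w[1],w[2],w[3],w[0]])
for dz in(-.012,-.010,-.008):
    P=plane(p,pts,o["eef_pos"][2]+dz)[:,:2]
    s=ls(lambda x:np.hypot(*(P-x).T)-.052,o["eef_pos"][:2],loss="soft_l1",f_scale=.0005)
    s2=ls(lambda x:np.hypot(*(P-x[:2]).T)-x[2],[*o["eef_pos"][:2],.05],loss="soft_l1",f_scale=.0005)
    d=np.r_[s.x-o["eef_pos"][:2],0];print(len(pts),dz,s.x,s2.x,np.median(abs(s.fun)),"tool off",Rt.inv().apply(d)[:2],"need",Rt.inv().apply(np.r_[[.5435,.0378]-s.x,0])[:2])
print("foot",plane(p,[(319,335)],o["eef_pos"][2]-.0161+.041))
h=cv2.cvtColor(im,cv2.COLOR_BGR2HSV)
fl=((h[...,1]>90)&(im[...,2]>60)&(h[...,0]<25)); P=[]
for u in range(272,368,2):
    v=np.where(fl[140:190,u])[0]
    if len(v):P.append((u,140+v[0]))
P=plane(p,P,.076)[:,:2];s=ls(lambda x:np.hypot(*(P-x).T)-.05,[.5435,.0378],loss="soft_l1",f_scale=.0005);print("chum",s.x,np.median(abs(s.fun)))
```

```text
88 -0.012 [0.54189874 0.03821801] [0.54150051 0.03804627 0.05235221] 0.00012689942716176059 tool off [-0.00036951 -0.00045495] need [0.00132298 0.00099422]
88 -0.01 [0.54201313 0.03824643] [0.54237639 0.03840526 0.05167611] 9.484578873358851e-05 tool off [-0.00025289 -0.00043785] need [0.00120636 0.00097712]
88 -0.008 [0.54214963 0.03828808] [0.54325226 0.03876424 0.05100001] 0.00017833973634028 tool off [-0.0001108 -0.0004246] need [0.00106427 0.00096388]
foot [[0.54417295 0.03859499 0.25897218]]
chum [0.54286237 0.03793603] 0.00020017248437674898
```

```bash
python3 jog.py '[[0.001,0.0007,0.05,0,0,0,0],[0.001,0.0007,0.09,0,0,0,0],[0.001,0.0007,0.105,0,0,0,0],[0.001,0.0007,0.109,0,0,0,0],[0.001,0.0007,0.112,0,0,0,0],[0.001,0.0007,0.115,0,0,0,0],[0.001,0.0007,0.118,0,0,0,0],[0.001,0.0007,0.121,0,0,0,0],[0.001,0.0007,0.123,0,0,0,0],[0.001,0.0007,0.123,0,0,0,0]]'; python3 jog.py '[[0,0,0.003,0,0,0,0],[0,0,0.006,0,0,0,0],[0,0,0.009,0,0,0,0],[0,0,0.012,0,0,0,0],[0,0,0.014,0,0,0,0],[0,0,0.015,0,0,0,0],[0,0,0.015,0,0,0,0]]'
```

```text
time_s: 15.7
eef_pos: [0.5436, 0.0389, 0.1106]
eef_rot: [-0.0, 0.981, 0.194, -0.0]
wrist_force: [0.8, -0.0, -1.7]
opening: 0.639
grasp_force: 64.1
time_s: 16.58
eef_pos: [0.5437, 0.0388, 0.0958]
eef_rot: [-0.0, 0.981, 0.194, -0.0]
wrist_force: [-0.7, 0.6, -1.1]
opening: 0.641
grasp_force: 64.1
```

```bash
python3 jog.py '[[0,0,0.001,0,0,0,0],[0,0,0.002,0,0,0,0],[0,0,0.0025,0,0,0,0],[0,0,0.0025,0,0,0,0]]';python3 jog.py '[[0,0,0.0005,0,0,0,0],[0,0,0.001,0,0,0,0],[0,0,0.001,0,0,0,0]]'
```

```text
time_s: 17.08
eef_pos: [0.5437, 0.0388, 0.0932]
eef_rot: [-0.0, 0.981, 0.194, -0.0]
wrist_force: [-0.0, 0.0, -0.7]
opening: 0.631
grasp_force: 64.1
time_s: 17.45
eef_pos: [0.5437, 0.0388, 0.0923]
eef_rot: [0.0, 0.981, 0.194, 0.0]
wrist_force: [1.2, -0.3, -0.3]
opening: 0.638
grasp_force: 64.2
```

```bash
python3 jog.py '[[0,0,0.0005,0,0,0,0],[0,0,0.001,0,0,0,0],[0,0,0.001,0,0,0,0]]';python3 jog.py '[[0,0,0.0003,0,0,0,0],[0,0,0.0005,0,0,0,0],[0,0,0.0005,0,0,0,0]]'
```

```text
time_s: 17.82
eef_pos: [0.5438, 0.0389, 0.0921]
eef_rot: [0.0, 0.981, 0.194, -0.0]
wrist_force: [-3.1, -0.4, 6.4]
opening: 0.635
grasp_force: 64.9
time_s: 18.2
eef_pos: [0.5438, 0.0388, 0.092]
eef_rot: [0.0, 0.981, 0.194, 0.0]
wrist_force: [-5.9, 0.6, 10.6]
opening: 0.636
grasp_force: 65.3
```

```bash
python3 jog.py '[[0,0,-0.001,0,0,0,0.68],[0,0,-0.001,0,0,0,0.72],[0,0,-0.001,0,0,0,0.8],[0,0,-0.002,0,0,0,1],[0,0,-0.004,0,0,0,1],[0,0,-0.03,0,0,0,1],[0,0,-0.09,0,0,0,1],[0,0,-0.15,0,0,0,1],[0,0,-0.158,0,0,0,1],[0,0,-0.158,0,0,0,1]]'; python3 jog.py '[[0,0,0,0,0,0,1],[0,0,0,0,0,0,1]]'
python3 - <<'E'
from h import *
import pickle
p=imaging.camera_params("wrist");cv2.imwrite("pics/w6.png",imaging.camera("wrist"))
o=get_obs()
pickle.dump((o,p),open("w6.pkl","wb"))
im=cv2.imread("pics/w6.png")
print(o["eef_pos"],proj(p,[[.5435,.0378,.117]]),tool(o,[.635,.255,.25]))
cv2.imwrite("pics/w6c.png",cv2.resize(im[90:330,190:450],None,fx=2.5,fy=2.5,interpolation=cv2.INTER_CUBIC))
E
```

```text
time_s: 19.45
eef_pos: [0.5439, 0.0388, 0.2492]
eef_rot: [0.0, 0.981, 0.194, 0.001]
wrist_force: [0.2, -0.8, -0.1]
opening: 1.001
grasp_force: 0.0
time_s: 19.7
eef_pos: [0.5428, 0.0389, 0.2468]
eef_rot: [-0.001, 0.981, 0.194, -0.002]
wrist_force: [0.6, 0.1, -0.0]
opening: 1.0
grasp_force: 0.0
[0.54297149 0.03891962 0.24713607] [[320.24996791 227.88637502]] [ 0.16738657 -0.16474439 -0.00303319]
```

View pics/w6c.png

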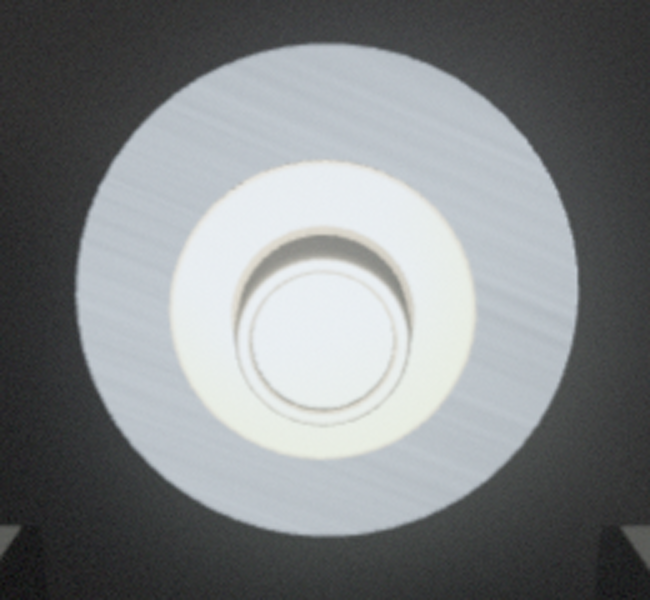

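The bowl is down flat. The foot's inner circle is at crop (323,340.5), picture (319.2,226.2), and the rim at picture (319.2,213.8). Next I measure it and move over the stamp.

```bash
python3 - <<'E'
from h import *
import pickle
o,p=pickle.load(open("w6.pkl","rb"))
def el(x0,x1,y0,y1,z):
    # ellipse extents (crop) -> edge points -> plane -> center
    q=np.array([[x0,(y0+y1)/2],[x1,(y0+y1)/2],[(x0+x1)/2,y0],[(x0+x1)/2,y1]])/2.5+[190,90]
    P=plane(p,q,z)[:,:2];return fitcircle(P)
print("foot inner",el(250,396,270,411,.117)); print("rim",el(170,476,160,459,.082)); print("wheel",el(77,579,43,537,.062))
E
python3 jog.py '[[0.167,-0.165,0,0,0,0,1],[0.167,-0.165,0,0,0,0,1],[0.167,-0.165,0,0,0,0,1],[0.167,-0.165,0,0,0,0,1],[0.167,-0.165,0,0,0,0,1],[0.167,-0.165,0,0,0,0,1],[0.167,-0.165,0,0,0,0,1]]'
python3 - <<'E'
from h import *
import pickle
imaging.camera("side")
p=imaging.camera_params("wrist");cv2.imwrite("pics/w7.png",imaging.camera("wrist"))
o=get_obs();print(o["eef_pos"],np.abs(o["dq"]).max())
pickle.dump((o,p),open("w7.pkl","wb"));im=cv2.imread("pics/w7.png")
cv2.imwrite("pics/w7c.png",cv2.resize(im[90:330,190:450],None,fx=2.5,fy=2.5,interpolation=cv2.INTER_CUBIC))
E
```

```text
foot inner (array([0.54396774, 0.03885298]), np.float64(0.022005433402884238))
rim (array([0.54376231, 0.03870351]), np.float64(0.05171530211537161))
wheel (array([0.54280721, 0.03634194]), np.float64(0.09028055117078851))
time_s: 20.62
eef_pos: [0.6351, 0.2537, 0.2486]
eef_rot: [0.0, 0.981, 0.193, -0.0]
wrist_force: [0.7, -0.1, -0.4]
opening: 1.002
grasp_force: 0.0
[0.63529476 0.25375666 0.24909385] 0.005047519813674906
```

View pics/w7c.png

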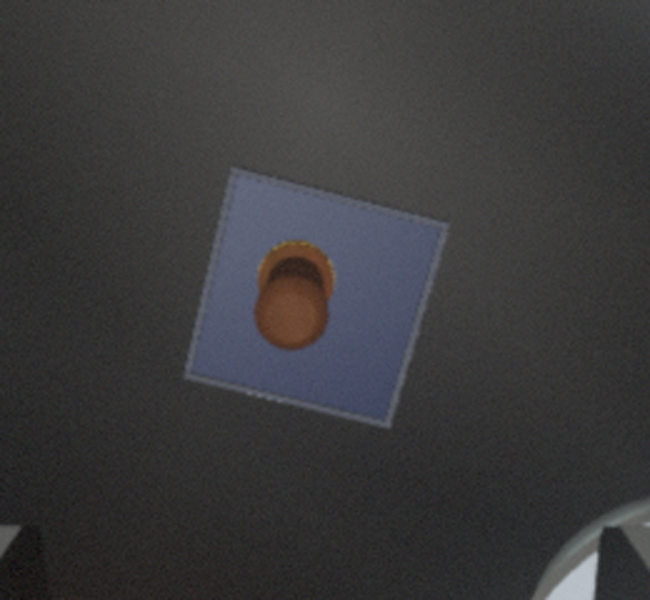

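The stamp's knob is at crop (292,313), picture (306.8,215.2), and its mount at picture (308.8,201.2), upright on the pad.

Run:
```python
from h import *
import pickle
o,p=pickle.load(open("w7.pkl","rb"))
k=plane(p,[(306.8,215.2)],.094)[0];m=plane(p,[(308.8,201.2)],.032)[0]
pad=plane(p,np.array([(233,168),(448,224),(389,427),(186,379)])/2.5+[190,90],.01);print("pad",pad[:,:2].round(4).tolist(),pad.mean(0),np.linalg.norm(pad[0]-pad[1]),np.linalg.norm(pad[1]-pad[2]))
pt=imaging.camera_params("top");print(k,m,"top knob",plane(pt,[(212.5-.5,206.5)],.094))
a=(k+m)/2;print(tool(o,[k[0],k[1],.038]),tool(o,[m[0],m[1],.038]))
```

```text
pad [[0.6638, 0.3032], [0.6761, 0.214], [0.5863, 0.2013], [0.5734, 0.2903]] [0.62490274 0.2522019  0.01      ] 0.09003499128571607 0.09067839302149984
[0.63606476 0.26401984 0.094     ] [0.63602503 0.26377237 0.032     ] top knob [[0.63165649 0.2603572  0.094     ]]
[ 0.0045668  -0.00923905  0.21109317] [ 0.00443614 -0.00902516  0.21109318]
```

```bash
python3 jog.py '[[0.0045,-0.009,0.06,0,0,0,1],[0.0045,-0.009,0.11,0,0,0,1],[0.0045,-0.009,0.16,0,0,0,1],[0.0045,-0.009,0.19,0,0,0,1],[0.0045,-0.009,0.209,0,0,0,1],[0.0045,-0.009,0.209,0,0,0,0.8]]'; python3 jog.py '[[0,0,0,0,0,0,0.6],[0,0,0,0,0,0,0.5],[0,0,0,0,0,0,0.4],[0,0,0,0,0,0,0.3],[0,0,0,0,0,0,0.2],[0,0,0,0,0,0,0],[0,0,0,0,0,0,0],[0,0,0,0,0,0,0]]'
```

```text
time_s: 21.48
eef_pos: [0.6353, 0.2643, 0.0388]
eef_rot: [0.0, 0.981, 0.194, -0.001]
wrist_force: [-0.3, 0.2, -0.1]
opening: 0.817
grasp_force: 0.0
time_s: 22.48
eef_pos: [0.6362, 0.2651, 0.0399]
eef_rot: [-0.0, 0.981, 0.194, 0.0]
wrist_force: [0.7, -0.1, 2.3]
opening: 0.238
grasp_force: 58.5
```

```bash
python3 jog.py '[[0,0,-0.01,0,0,0,0],[0,0,-0.04,0,0,0,0],[0,0,-0.1,0,0,0,0],[0,0,-0.15,0,0,0,0],[-0.04,0.04,-0.16,0,0,0,0],[-0.08,0.08,-0.16,0,0,0,0],[-0.12,0.12,-0.16,0,0,0,0],[-0.15,0.155,-0.16,0,0,0,0],[-0.1716,0.1742,-0.16,0,0,0,0],[-0.1716,0.1742,-0.16,0,0,0,0]]'; python3 jog.py '[[0,0,0,0,0,0,0],[0,0,0,0,0,0,0],[0,0,0,0,0,0,0]]'
python3 - <<'E'
from h import *
import pickle
p=imaging.camera_params("wrist");cv2.imwrite("pics/w8.png",imaging.camera("wrist"))
o=get_obs()
pickle.dump((o,p),open("w8.pkl","wb"));im=cv2.imread("pics/w8.png")
z=o["eef_pos"][2]; print(o["eef_pos"],np.abs(o["dq"]).max(),"knob pred",proj(p,[[*o["eef_pos"][:2],z+.053],[*o["eef_pos"][:2],z-.0329+.024],[.5438,.0387,.117]]))
cv2.imwrite("pics/w8c.png",cv2.resize(im[170:440,220:420],None,fx=2.2,fy=2.2,interpolation=cv2.INTER_CUBIC))
E
```

```text
time_s: 23.72
eef_pos: [0.543, 0.037, 0.2003]
eef_rot: [0.0, 0.981, 0.193, -0.0]
wrist_force: [0.8, -0.1, -0.6]
opening: 0.239
grasp_force: 58.7
time_s: 24.1
eef_pos: [0.5439, 0.0394, 0.1997]
eef_rot: [-0.0, 0.981, 0.195, -0.0]
wrist_force: [0.5, -0.3, -0.6]
opening: 0.242
grasp_force: 58.7
[0.54379877 0.03929492 0.19967082] 0.005110525013647295 knob pred [[319.1660232  392.74017389]
 [318.68474884 298.7811075 ]
 [319.29044192 248.27298556]]
```

View pics/w8c.png

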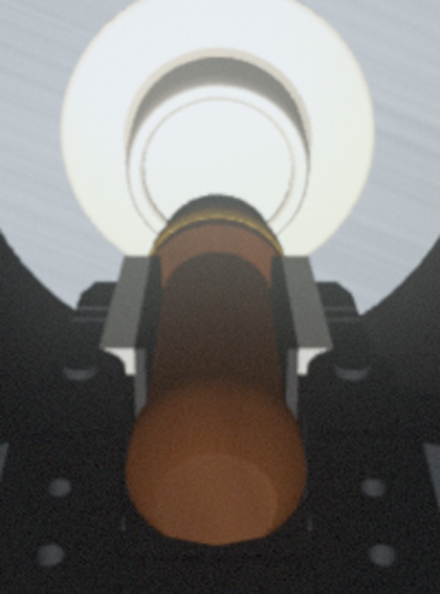

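The held stamp is upright. The top of the knob is at picture (318,396), the die's far edge at row 258.6, and the bowl foot's inner circle at crop x 142–294, top row y 97. I'll check the stamp's offset in the hand.

Run:
```python
from h import *
import pickle
o,p=pickle.load(open("w8.pkl","rb"));w=o["eef_rot"];Rt=R.from_quat([w[1],w[2],w[3],w[0]])
T=lambda x,y,z:Rt.apply([x,y,z])+o["eef_pos"]
for dz in(-.001,0,.001):
  for off in(0,-.001):
    print(dz,off,"die far edge",proj(p,[T(off+.013,0,.0329+dz)])[0].round(1),"mount low edge",proj(p,[T(off+.015,0,.0209+dz)])[0].round(1),"mount top far",proj(p,[T(off+.015,0,.0089+dz)])[0].round(1),"knob ctr",proj(p,[T(off,0,-.0531+dz)])[0].round(1))
q=lambda x,y:(220+x/2.2,170+y/2.2)
im=cv2.imread("pics/w8.png").astype(int);print(im[250:282:1,318].sum(1).tolist())
# foot in this view: inner circle left/right at crop y~160, top y 97
P=plane(p,[q(142,165),q(294,165),q(218,97)],.117)[:,:2];print("foot",fitcircle(P))
print(np.linalg.norm(p["view"]) and [get_obs()["eef_pos"].round(4)])
```

```text
-0.001 0 die far edge [318.6 254.4] mount low edge [318.6 258.7] mount top far [318.7 268. ] knob ctr [319.2 395.3]
-0.001 -0.001 die far edge [318.6 256.3] mount low edge [318.6 260.8] mount top far [318.7 270.2] knob ctr [319.2 398.2]
0 0 die far edge [318.6 253.8] mount low edge [318.6 258. ] mount top far [318.7 267.2] knob ctr [319.2 392.9]
0 -0.001 die far edge [318.6 255.7] mount low edge [318.6 260. ] mount top far [318.7 269.4] knob ctr [319.2 395.8]
0.001 0 die far edge [318.6 253.1] mount low edge [318.6 257.3] mount top far [318.7 266.4] knob ctr [319.2 390.6]
0.001 -0.001 die far edge [318.6 255. ] mount low edge [318.6 259.3] mount top far [318.7 268.5] knob ctr [319.2 393.5]
[705, 707, 705, 704, 704, 706, 703, 655, 486, 317, 290, 283, 280, 292, 293, 316, 337, 363, 378, 317, 284, 288, 315, 323, 325, 332, 319, 322, 321, 324, 322, 318]
foot (array([0.54396323, 0.03890561]), np.float64(0.021953713875347534))
[array([0.5438, 0.0393, 0.1997])]
```

```bash
python3 jog.py '[[0.001,0.0003,0.01,0,0,0,0],[0.001,0.0003,0.02,0,0,0,0],[0.001,0.0003,0.03,0,0,0,0],[0.001,0.0003,0.038,0,0,0,0],[0.001,0.0003,0.043,0,0,0,0],[0.001,0.0003,0.046,0,0,0,0],[0.001,0.0003,0.048,0,0,0,0],[0.001,0.0003,0.048,0,0,0,0],[0.001,0.0003,0.048,0,0,0,0]]'; python3 -c "
from h import *
o=get_obs();print(o['eef_pos'])"; python3 jog.py '[[0,0,0.001,0,0,0,0],[0,0,0.002,0,0,0,0],[0,0,0.003,0,0,0,0],[0,0,0.004,0,0,0,0],[0,0,0.005,0,0,0,0],[0,0,0.0055,0,0,0,0]]'
```

```text
time_s: 25.28
eef_pos: [0.5449, 0.0387, 0.1521]
eef_rot: [0.0, 0.981, 0.194, 0.0]
wrist_force: [0.6, 0.5, -0.8]
opening: 0.245
grasp_force: 58.7
[0.54491289 0.03869594 0.15206542]
time_s: 26.02
eef_pos: [0.5447, 0.0387, 0.1463]
eef_rot: [-0.0, 0.981, 0.194, -0.0]
wrist_force: [-0.6, -0.3, 0.6]
opening: 0.244
grasp_force: 58.7
```

Contact is just beginning (about 1.2 N change) at the predicted height. I press on gently.

```bash
python3 jog.py '[[0,0,0.0007,0,0,0,0],[0,0,0.0014,0,0,0,0],[0,0,0.002,0,0,0,0],[0,0,0.0025,0,0,0,0],[0,0,0.0025,0,0,0,0]]'
```

```text
time_s: 26.65
eef_pos: [0.5449, 0.0387, 0.1442]
eef_rot: [0.0, 0.981, 0.194, 0.0]
wrist_force: [-2.7, 0.7, 6.1]
opening: 0.243
grasp_force: 58.9
```

```bash
python3 jog.py '[[0,0,0.0004,0,0,0,0],[0,0,0.0007,0,0,0,0],[0,0,0.0007,0,0,0,0],[0,0,0.0007,0,0,0,0],[0,0,0.0007,0,0,0,0],[0,0,0.0007,0,0,0,0],[0,0,0.0007,0,0,0,0],[0,0,0.0007,0,0,0,0],[0,0,0.0007,0,0,0,0],[0,0,0.0007,0,0,0,0]]'
```

```text
time_s: 27.9
eef_pos: [0.5449, 0.0387, 0.1437]
eef_rot: [0.0, 0.981, 0.194, 0.0]
wrist_force: [-2.8, 0.9, 7.1]
opening: 0.239
grasp_force: 59.0
```

```bash
python3 jog.py '[[0,0,-0.001,0,0,0,0],[0,0,-0.003,0,0,0,0],[0,0,-0.006,0,0,0,0],[0,0,-0.012,0,0,0,0],[0,0,-0.025,0,0,0,0],[0,0,-0.045,0,0,0,0],[0,0,-0.06,0,0,0,0],[0,0,-0.06,0,0,0,0]]'; python3 jog.py '[[0.03,-0.03,0,0,0,0,0],[0.07,-0.07,0,0,0,0,0],[0.11,-0.11,0,0,0,0,0],[0.14,-0.145,0,0,0,0,0],[0.16,-0.165,0,0,0,0,0],[0.1706,-0.1745,0,0,0,0,0],[0.1706,-0.1745,0,0,0,0,0],[0.1706,-0.1745,0,0,0,0,0],[0.1706,-0.1745,0,0,0,0,0]]'; python3 jog.py '[[0,0,0,0,0,0,0],[0,0,0,0,0,0,0]]'
python3 -c "
from h import *
o=get_obs();print(o['eef_pos'],tool(o,[.6362,.2651,.0399]))"
```

```text
time_s: 28.9
eef_pos: [0.5459, 0.0386, 0.205]
eef_rot: [0.001, 0.981, 0.194, 0.002]
wrist_force: [0.4, 0.3, -1.1]
opening: 0.245
grasp_force: 58.8
time_s: 30.02
eef_pos: [0.636, 0.2638, 0.2033]
eef_rot: [0.0, 0.981, 0.194, -0.0]
wrist_force: [-0.1, -0.4, 0.3]
opening: 0.241
grasp_force: 58.8
time_s: 30.28
eef_pos: [0.6361, 0.2646, 0.2033]
eef_rot: [0.0, 0.981, 0.194, 0.0]
wrist_force: [0.2, -0.8, -1.2]
opening: 0.241
grasp_force: 58.8
[0.63605462 0.26463843 0.20332814] [ 0.00027003 -0.00038624  0.16342818]
```

```bash
python3 jog.py '[[0,0,0.05,0,0,0,0],[0,0,0.1,0,0,0,0],[0,0,0.14,0,0,0,0],[0,0,0.152,0,0,0,0],[0,0,0.156,0,0,0,0],[0,0,0.158,0,0,0,0],[0,0,0.16,0,0,0,0],[0,0,0.161,0,0,0,0],[0,0,0.162,0,0,0,0],[0,0,0.1625,0,0,0,0]]';  python3 jog.py '[[0,0,0.0005,0,0,0,0],[0,0,0.0008,0,0,0,0]]'
```

```text
time_s: 31.52
eef_pos: [0.636, 0.265, 0.0407]
eef_rot: [0.0, 0.981, 0.194, 0.0]
wrist_force: [0.1, 0.0, -0.1]
opening: 0.241
grasp_force: 58.7
time_s: 31.78
eef_pos: [0.6361, 0.2651, 0.04]
eef_rot: [-0.0, 0.981, 0.194, 0.0]
wrist_force: [-0.9, -0.2, 1.0]
opening: 0.24
grasp_force: 58.8
```

```bash
python3 jog.py '[[0,0,0,0,0,0,0.3],[0,0,0,0,0,0,0.35],[0,0,0,0,0,0,0.45],[0,0,0,0,0,0,0.6],[0,0,0,0,0,0,0.8],[0,0,0,0,0,0,1],[0,0,0,0,0,0,1],[0,0,-0.03,0,0,0,1],[0,0,-0.08,0,0,0,1],[0,0,-0.14,0,0,0,1]]';  python3 jog.py '[[0,0,-0.06,0,0,0,1],[-0.05,0.06,-0.09,0,0,0,1],[-0.1,0.1,-0.09,0,0,0,1],[-0.1,0.1,-0.09,0,0,0,1],[-0.1,0.1,-0.09,0,0,0,1],[-0.1,0.1,-0.09,0,0,0,1]]'
python3 - <<'E'
from h import *
im=imaging.camera("wrist");s=imaging.camera("side")
cv2.imwrite("pics/f.png",np.hstack([cv2.resize(im,(400,300)),cv2.resize(s[170:380,130:410],(400,300),interpolation=cv2.INTER_CUBIC)]))
E
```

```text
time_s: 33.02
eef_pos: [0.635, 0.2648, 0.1798]
eef_rot: [0.0, 0.981, 0.194, -0.001]
wrist_force: [0.9, 0.1, 0.3]
opening: 1.002
grasp_force: 0.0
time_s: 33.78
eef_pos: [0.582, 0.1354, 0.2696]
eef_rot: [-0.0, 0.981, 0.194, 0.0]
wrist_force: [-0.7, 0.2, 0.3]
opening: 0.998
grasp_force: 0.0
```

View pics/f.png

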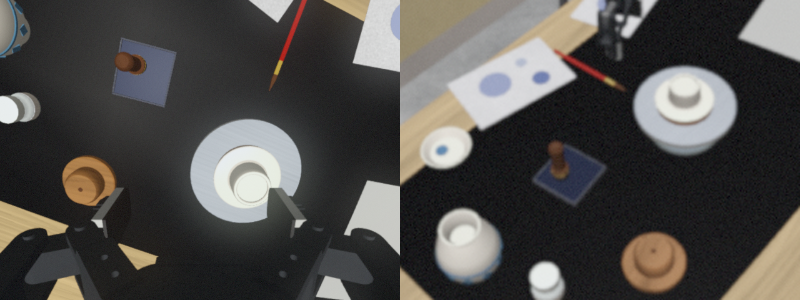

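The stamp stands upright on its pad (left half, (125,62)), and the bowl sits flat on the chum and wheel (right half, (685,95)). The bystanders in view are undisturbed. No print mark is visible at this scale, but the press held a steady 7 to 8 N for over a second.

```bash
python3 -c "
from bench import ctrl, imaging, ticket, get_obs
print(ticket.hand_in())"
```

```text
the job is handed in; nothing more can be done
None
```

I mounted the chum on the wheel, set the bowl upside down over it, pressed the stamp on the bowl's foot at 7–8 N for about 1 s and stood it back on its pad, then handed the job in at about 34 s; I never saw the printed mark itself in a picture.

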